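# Sweep the counted nuts off the board into the blue bin

## Robot

A 6-joint arm with a two-finger parallel gripper is mounted at the origin on the work surface. World frame = base frame: x ahead of the robot, y to its left, z up, the work surface at z = 0. Lengths are in m, angles in rad, forces in N, time in s.
With the tool pointing down it reaches from about 0.425 to 0.95 m from the base axis. Payload 3.5 kg.
Tool frame: the origin (TCP) lies at the very end of the fingers, on their centre line; the grasp point (between the pads) lies ctrl.grip_point_offset behind it (ctrl.grip_point_offset is the distance from the TCP to the grasp point, in m); z points along the fingers, y is the direction in which the jaws open and shut (so a half turn about z gives the same grasp; the last joint's range is limited). The gripper opens to 85 mm and grips with 20 to 120 N. Pads are 22 mm wide; open, the fingers measure 114 mm over their backs; the gripper's body (76 mm by 85 mm) begins 54 mm behind the grasp point. The pads swing forward as they close: fully open they stand 13 mm farther back than shut.
Start: joints at [1.03, 0.286, 1.577, -0, 1.279, -0.15], TCP at [0.257, 0.624, 0.231] pointing down, gripper open.
Joint ranges: [-2.77, 2.77], [-0.9, 2.22], [0.21, 2.48], [-1.53, 4.67], [0.24, 2.81], [-2.84, 2.84]. Speed limits (rad/s): [2.79, 2.79, 3.14, 3.14, 3.14, 3.14].

## Interface

Orientations are given as a unit quaternion [x, y, z, w].
In Python, from plant import ctrl gives the robot as it stands.
- The arm moves only by the tool servo_tool, never from a script. Its argument "increments" is a list of rows, each a list of 5 numbers: the opening, from 0 (shut) to 1 (fully open), then the shift along the world's x, y, z in units of 40 mm (1.0 is 40 mm), then the turn about the world's z in units of 5 degrees (1.0 is 5 degrees). A call has exactly 10 rows; each row is the pose to reach, as a shift and turn from the pose measured when the call began; what a row does not reach only later rows make up. A row lasts 1/12 s, in which the tool goes at most 41.7 mm and 7.16 degrees, less where a joint would pass 70% of its speed; a pose out of reach is approached as far as the arm can. A call with a gripper value outside its range is refused whole. The fingers move at their own pace and stop on an object; "grip_force" is the grip in N (left out, the last holds). Time passes only in rows, so rows that repeat a pose let the fingers close, or fill a call up. It gives the time, the measured TCP pose, the force and the opening at its end, in the units of the state.
- ctrl.get_state(): the state, without advancing time (a new reading comes with each control period).
- ctrl.read_camera(name): name is "scene" or "top"; returns a dict with "frame" (420x560x3 uint8, red, green, blue), "K" (3x3 intrinsics, pixels), "extrinsics" (4x4, takes a point from camera to world coordinates). Camera axes: x right, y down, z forward; pixel columns grow to the right and rows downward; lengths in m; the calibration is good to about 2 mm. A picture is of the moment at which its call begins. There is no depth.
- ctrl.sign_off(): hands the job in, once; it reports no verdict.
Trained networks look in a picture, given as the dict that the camera call returned (one of the last four; its "shot" number tells which), for a name from the list of things; names that differ only in an ending like _2 or _b are one class to them, and where a whole thing is asked for, a point or a joint stands for the part that bears it (a point fixed in the world has none). Each returns a list of dicts, best first, with "conf" (0 to 1); they miss things now and then, are a little off and sometimes report something else, mostly with a low value. They report only what shows in the picture. A call takes as long as a camera call.
- ctrl.masks_of(picture, query): "region" (420x560 bool, what is visible of it) and "extent" ([left, top, right, bottom] in pixels, round what is visible of it).
- ctrl.landmark_of(picture, query): "centre" ([row, column] in pixels: a listed point, or the origin of a listed thing).
The state is a dict: "time": time; "qpos": joint angles; "dq": joint speeds; "joint_efforts": joint torques, N m; "eef_pos": TCP position; "tcp_rot": TCP orientation; "contact_force": force on the tool from outside, world axes, zero at the start; "wrist_torque": the same for the moment, N m; "opening": opening from 0.0 (shut) to 1.0 (fully open).
Only numpy, scipy, OpenCV 4.12 (cv2) and the standard library are available. Lean on these libraries where they do the work, as an engineer would, in place of code of your own. Each camera call takes 0.05 s, during which the arm holds its last target. There are 200 camera calls.

## Task

Sweep the three steel hex nuts along the counting board and off its open end into the blue bin, pushing them with the fingers and never picking them up. Leave the fittings that stand on the board, and everything else on the table, where they are.

Things in the scene. Friction and masses are not known exactly. Their poses are not given: they have to be found in the camera images.
- board: wooden counting board, fixed, raised on steel feet: 260 mm (along its x, away from the robot) x 340 mm (along its y, from end to end); top surface 70 mm above the table. Origin: on the table, under the middle of the board. Orange lips 8 mm wide and 10 mm high run along both long edges (near and far, at x = +-126 mm); the two ends (y = +-170 mm) have no lip and are open towards the bins.
- blue_bin: Blue plastic bin, open on top, fixed, standing on the table against one end of the board (it may be either end). 200 mm (along its x) x 130 mm (along its y) x 65 mm high, walls and floor 4 mm. Origin: centre of its underside, on the table. Its axes are parallel to the board's. Its rim is 5 mm lower than the board's top, and a gap of about 3 mm lies between it and the board's end.
- black_bin: Black plastic bin, open on top, fixed, standing on the table against one end of the board (it may be either end). 200 mm (along its x) x 130 mm (along its y) x 65 mm high, walls and floor 4 mm. Origin: centre of its underside, on the table. Its axes are parallel to the board's. Its rim is 5 mm lower than the board's top, and a gap of about 3 mm lies between it and the board's end.
- nut_a_center (a point): centre (half-way up) of a loose plain steel hex nut lying flat on the board: 32 mm across the flats, 37 mm across the corners, 16 mm thick, 21 mm hole, about 70 g. Its centre starts 78 mm above the table; the three nuts are identical.
- nut_b_center (a point): centre (half-way up) of a loose plain steel hex nut lying flat on the board: 32 mm across the flats, 37 mm across the corners, 16 mm thick, 21 mm hole, about 70 g. Its centre starts 78 mm above the table; the three nuts are identical.
- nut_c_center (a point): centre (half-way up) of a loose plain steel hex nut lying flat on the board: 32 mm across the flats, 37 mm across the corners, 16 mm thick, 21 mm hole, about 70 g. Its centre starts 78 mm above the table; the three nuts are identical.
- adapter: brass hydraulic adapter standing loose on the board near one long edge, 42 mm high, 32 mm wide hexagon; origin at the centre of its underside. Leave it.
- plug: red plastic port plug standing loose on the board near the other long edge, 30 mm high, 27 mm diameter; origin at the centre of its underside. Leave it.
- spanner: open-ended steel spanner lying on the table between robot and board. Leave it.
- mug: white mug, 80 mm diameter, 90 mm high, on the table to the left. Leave it.
- thread_paste: yellow jar, 56 mm diameter, 110 mm high, on the table to the right. Leave it.
- coupling: brass sleeve standing on the table to the right, 44 mm diameter, 35 mm high. Leave it.
- tin: green flat tin, 70 x 100 x 30 mm, on the table to the left. Leave it.

How it is judged:
At the end, for the whole second after the job is handed in: All three nuts lie inside the blue bin (centres within its outline and below its rim, less than 60 mm above the table). The adapter and plug are within 20 mm, and the other loose things within 30 mm, of where they began (x of nut_a_center in the frame of blue_bin between -0.1 and 0.1 m and y of nut_a_center in the frame of blue_bin between -0.065 and 0.065 m and z of each of nut_a_center, nut_b_center, nut_c_center in the frame of blue_bin below 0.06 m and x of nut_b_center in the frame of blue_bin between -0.1 and 0.1 m and y of nut_b_center in the frame of blue_bin between -0.065 and 0.065 m and x of nut_c_center in the frame of blue_bin between -0.1 and 0.1 m and y of nut_c_center in the frame of blue_bin between -0.065 and 0.065 m and distance of each of adapter, plug from where it was at the start of the episode below 0.02 m and distance of each of spanner, mug, thread_paste, coupling, tin from where it was at the start of the episode below 0.03 m); the robot touches nothing.
It fails at once if a nut is lifted or carried (its centre more than 20 mm above its height on the board) (height (world z) of any of nut_a_center, nut_b_center, nut_c_center above 0.098 m).
It fails at once if a fitting that stands on the board is pushed more than 20 mm or knocked over (distance of any of adapter, plug from where it was at the start of the episode above 0.02 m or angle between any of adapter, plug's own z axis and vertical above 0.5 rad).
It fails at once if another thing on the table is moved more than 30 mm (distance of any of spanner, mug, thread_paste, coupling, tin from where it was at the start of the episode above 0.03 m).
It also fails if it takes over 51 s, if anything falls off the work surface, if the arm or the gripper's body presses on something with over 40 N, if the wrist force passes 120 N, or if a joint passes its speed limit or range.

## Working session

There is one attempt and no reset: what is moved stays moved. The work goes in short steps, Python scripts to look and compute and a tool call to move; the robot and the scene stay as the last step left them, time stands still between calls to the robot, and variables do not carry over. Pictures are saved under pics/ and viewed, about 8 in all and at most 12, crops included, and the job is handed in when it is done.

Besides the shell and the picture viewer there is one more tool, called after "Emit:" as a command line: name --pt "numbers of a row" for each row, then --argument value for the rest. servo_tool: Moves the arm, as the interface text tells. Its arguments: {"type":"object","properties":{"increments":{"type":"array"},"grip_force":{"type":"number"}},"required":["increments"]}

```bash
mkdir -p pics; cat > h.py <<'E'
import numpy as np, cv2
from plant import ctrl
def ray(p,rc,z):
    K=np.array(p["K"]);T=np.array(p["extrinsics"])
    d=T[:3,:3]@np.linalg.solve(K,[rc[1],rc[0],1]);o=T[:3,3]
    return o+d*(z-o[2])/d[2]
def save(p,n): cv2.imwrite("pics/"+n,cv2.cvtColor(p["frame"],cv2.COLOR_RGB2BGR))
E
python3 - <<'E'
from h import *
Z=dict(nut_a_center=.078,adapter=.07,plug=.07,blue_bin=0,black_bin=0,board=0,mug=0,thread_paste=0,tin=0,coupling=0,spanner=0)
for c in ("top","scene"):
    p=ctrl.read_camera(c);save(p,c+"0.png");print(c,np.round(np.array(p["extrinsics"])[:3,3],3))
    for q,z in Z.items():
        for r in ctrl.landmark_of(p,q)[:5]:
            print(q,round(r["conf"],2),np.round(r["centre"]),np.round(ray(p,r["centre"],z)[:2],3))
s=ctrl.get_state();print({k:np.round(v,3) for k,v in s.items()})
E
```

```text
top [ 0.384 -0.004  1.612]
nut_a_center 0.62 [178. 261.] [0.593 0.063]
adapter 0.57 [206. 285.] [ 0.496 -0.02 ]
plug 0.63 [158. 260.] [0.665 0.063]
blue_bin 0.64 [171. 328.] [ 0.625 -0.183]
black_bin 0.59 [198. 202.] [0.534 0.281]
board 0.66 [183. 265.] [0.584 0.049]
mug 0.96 [242. 136.] [0.375 0.526]
thread_paste 0.82 [210. 416.] [ 0.479 -0.501]
thread_paste 0.71 [184. 264.] [0.582 0.055]
tin 0.83 [206. 141.] [0.505 0.509]
tin 0.46 [266. 209.] [0.285 0.258]
coupling 0.58 [238. 405.] [ 0.378 -0.457]
spanner 0.68 [267. 210.] [0.28  0.252]
spanner 0.41 [182. 262.] [0.59 0.06]
scene [ 1.167 -0.26   1.045]
nut_a_center 0.64 [253. 273.] [ 0.6   -0.039]
nut_a_center 0.46 [241. 306.] [0.597 0.059]
adapter 0.52 [226. 265.] [ 0.502 -0.026]
plug 0.49 [270. 318.] [0.687 0.055]
blue_bin 0.69 [281. 227.] [ 0.596 -0.173]
black_bin 0.65 [216. 365.] [0.529 0.294]
board 0.97 [252. 304.] [0.583 0.066]
board 0.5 [194. 420.] [0.515 0.506]
mug 0.89 [161. 400.] [0.36  0.523]
thread_paste 0.87 [286. 105.] [ 0.491 -0.492]
thread_paste 0.54 [282. 228.] [ 0.6   -0.171]
tin 0.72 [194. 419.] [0.514 0.503]
coupling 0.48 [250. 117.] [ 0.383 -0.443]
spanner 0.75 [164. 324.] [0.283 0.269]
{'time': np.float64(1.2), 'qpos': array([ 1.03 ,  0.286,  1.577, -0.   ,  1.279, -0.15 ]), 'dq': array([ 0.001,  0.002, -0.   , -0.001,  0.001, -0.002]), 'joint_efforts': array([-1.0000e-03, -4.0597e+01, -2.9293e+01, -0.0000e+00,  1.0000e-03,
       -0.0000e+00]), 'eef_pos': array([0.257, 0.624, 0.231]), 'tcp_rot': array([ 0.194,  0.981, -0.   ,  0.   ]), 'contact_force': array([ 0.281, -0.217, -0.184]), 'wrist_torque': array([ 0.038,  0.004, -0.005]), 'opening': np.float64(0.994)}
```

View pics/top0.png

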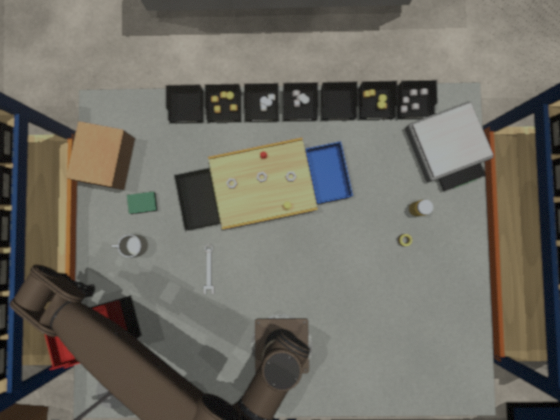

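View pics/scene0.png

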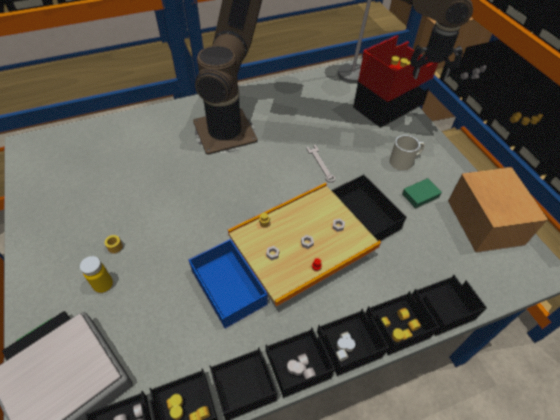

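The top view shows the blue bin at the −y end, nuts at about (row 183, col 232), (177, 262) and (176, 291), the red plug at (155, 264) and the brass adapter at (206, 287). The scene view agrees: nuts at (225, 338), (242, 307) and (252, 273). Next I'll rectify the scene view onto the board plane to measure them.

```bash
cat >> h.py <<'E'
def rect(p,z,x0=.42,x1=.76,y0=-.28,y1=.28,s=1400):
    # output: rows go -x (x1 at top), cols go -y (y1 at left)
    K=np.array(p["K"]);T=np.linalg.inv(np.array(p["extrinsics"]))
    P=K@T[:3]
    H=P[:,[0,1,3]].copy();H[:,2]+=P[:,2]*z
    A=np.array([[0,-1/s,x1],[-1/s,0,y1],[0,0,1]])
    return cv2.warpPerspective(p["frame"],H@A,(int((y1-y0)*s),int((x1-x0)*s)),flags=cv2.INTER_CUBIC|cv2.WARP_INVERSE_MAP)
E
python3 - <<'E'
from h import *
for c in ("scene","top"):
    p=ctrl.read_camera(c)
    im=rect(p,.078)
    for i in range(0,560,40):
        cv2.line(im,(int(i*1.4),0),(int(i*1.4),475),(0,0,0) if i!=280 else (255,0,255),1)
    for i in range(20,340,40): cv2.line(im,(0,int(i*1.4)),(783,int(i*1.4)),(0,0,0),1)
    cv2.imwrite(f"pics/r_{c}.png",im[:,:,::-1])
    m=max(ctrl.masks_of(p,"board"),key=lambda r:r["conf"])["region"].astype(np.uint8)
    h,_=cv2.findContours(m,0,2)
    h=max(h,key=cv2.contourArea)[:,0]
    w=np.array([ray(p,(q[1],q[0]),.07)[:2] for q in h],np.float32)
    r=cv2.minAreaRect(w);print(c,r,np.round(cv2.boxPoints(r),3).tolist())
E
```

```text
scene ((0.578728199005127, 0.05881659686565399), (0.2749354839324951, 0.3476791977882385), 10.661184310913086) [[0.41100001335144043, 0.20399999618530273], [0.47600001096725464, -0.13699999451637268], [0.7459999918937683, -0.08699999749660492], [0.6819999814033508, 0.2549999952316284]]
top ((0.5784123539924622, 0.05580596625804901), (0.26949021220207214, 0.3454076945781708), 10.666378021240234) [[0.414000004529953, 0.20100000500679016], [0.4779999852180481, -0.13899999856948853], [0.7429999709129333, -0.08900000154972076], [0.6790000200271606, 0.25]]
```

View pics/r_scene.png

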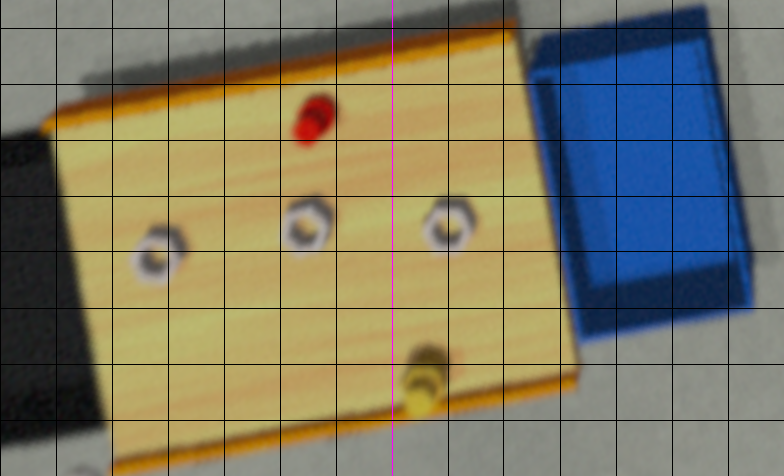

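View pics/r_top.png

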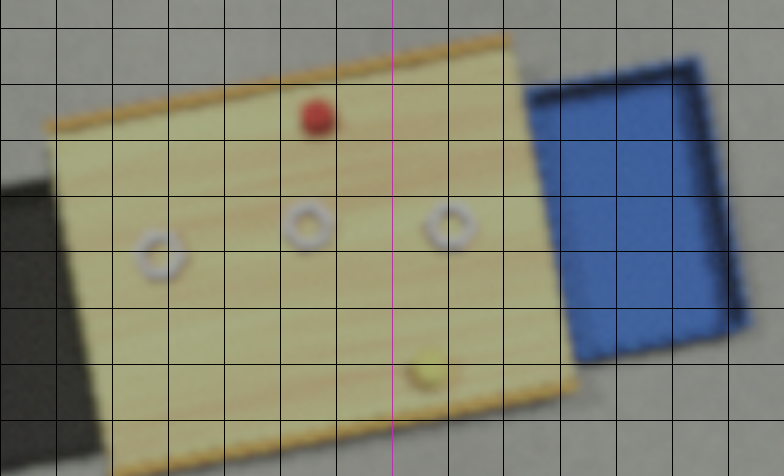

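Positions (world, m): nuts (0.579, 0.166), (0.600, 0.060) and (0.600, −0.041), plug (0.677, 0.053), adapter (0.50, −0.027). Board centre is about (0.578, 0.057), yaw 10.7°, so the sweep direction is (0.184, −0.983). There is a clear corridor between the fittings. I'll sweep the nuts one at a time, nearest the bin first, with the jaws slightly open across the direction of travel.

Emit:
servo_tool --pt "0.2 0.45 -0.84 0 -1.1" --pt "0.2 0.9 -1.67 0 -2.3" --pt "0.2 1.35 -2.5 0 -3.4" --pt "0.2 1.8 -3.34 0 -4.6" --pt "0.2 2.25 -4.18 0 -5.7" --pt "0.2 2.7 -5.0 0 -6.8" --pt "0.2 3.15 -5.85 0 -8" --pt "0.2 3.6 -6.7 0 -9.1" --pt "0.2 4.05 -7.5 0 -10.3" --pt "0.2 4.5 -8.35 0 -11.4" --grip_force 40

```text
time: 2.23
eef_pos: [0.4377, 0.2886, 0.2317]
tcp_rot: [0.641, 0.768, 0.0, 0.0]
contact_force: [0.7, -0.2, 1.2]
opening: 0.199
```

Emit:
servo_tool --pt "0.2 0.45 -0.84 0 0" --pt "0.2 0.9 -1.67 0 0" --pt "0.2 1.35 -2.5 0 0" --pt "0.2 1.8 -3.34 0 0" --pt "0.2 2.3 -4.2 0 0" --pt "0.2 2.75 -5.05 -0.3 0" --pt "0.2 3.2 -5.85 -0.8 0" --pt "0.2 3.6 -6.6 -1.4 0" --pt "0.2 3.8 -7.0 -2.0 0" --pt "0.2 3.8 -7.0 -2.4 0"

```text
time: 3.07
eef_pos: [0.5904, 0.0049, 0.1335]
tcp_rot: [0.642, 0.767, -0.0, 0.0]
contact_force: [-0.7, 0.4, -0.4]
opening: 0.198
```

```bash
python3 - <<'E'
from h import *
s=ctrl.get_state();print({k:np.round(s[k],4) for k in("eef_pos","tcp_rot","dq","opening","contact_force")})
p=ctrl.read_camera("scene");cv2.imwrite("pics/c1.png",cv2.resize(p["frame"][160:340,180:430,::-1],None,fx=3,fy=3,interpolation=3))
E
```

```text
{'eef_pos': array([0.5904, 0.0049, 0.1335]), 'tcp_rot': array([ 6.421e-01,  7.666e-01, -2.000e-04,  0.000e+00]), 'dq': array([ 0.0486,  0.1973,  0.1457,  0.0296, -0.3137,  0.0297]), 'opening': np.float64(0.1984), 'contact_force': array([-0.6778,  0.4224, -0.3691])}
```

View pics/c1.png

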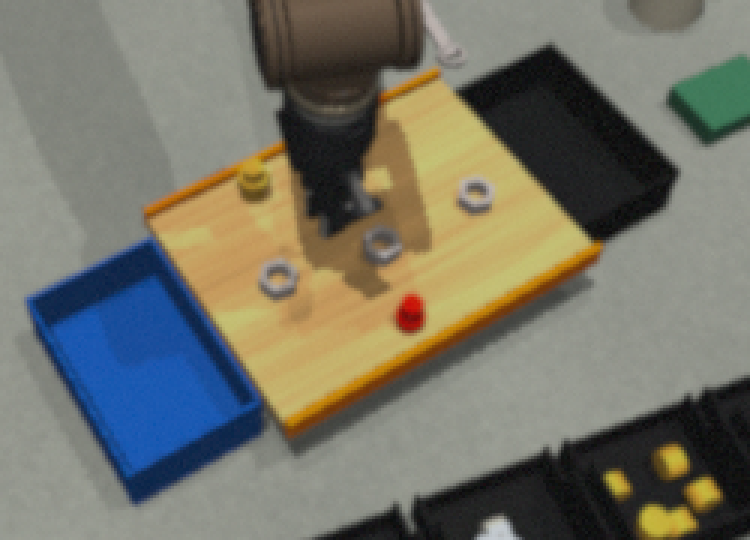

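The gripper is above the gap between the middle nut (crop 382, 245) and the nut nearest the bin (278, 280), and the fittings are clear. Now I'll descend.

Emit:
servo_tool --pt "0.2 0 0 -0.4 0" --pt "0.2 0 0 -0.8 0" --pt "0.2 0 0 -1.2 0" --pt "0.2 0 0 -1.45 0" --pt "0.2 0 0 -1.48 0" --pt "0.2 0 0 -1.48 0" --pt "0.2 0.06 -0.33 -1.48 0" --pt "0.2 0.12 -0.65 -1.48 0" --pt "0.2 0.18 -0.98 -1.48 0" --pt "0.2 0.24 -1.3 -1.48 0"

```text
time: 3.95
eef_pos: [0.5976, -0.047, 0.0714]
tcp_rot: [0.642, 0.767, -0.001, -0.003]
contact_force: [-0.2, 1.0, -0.1]
opening: 0.198
```

Emit:
servo_tool --pt "0.2 0.06 -0.33 0.05 0" --pt "0.2 0.12 -0.65 0.05 0" --pt "0.2 0.18 -0.98 0.05 0" --pt "0.2 0.24 -1.3 0.05 0" --pt "0.2 0.3 -1.63 0.05 0" --pt "0.2 0.36 -1.95 0.05 0" --pt "0.2 0.43 -2.3 0.05 0" --pt "0.2 0.5 -2.65 0.05 0" --pt "0.2 0.53 -2.85 0.05 0" --pt "0.2 0.53 -2.85 0.6 0"

```text
time: 4.78
eef_pos: [0.616, -0.162, 0.0906]
tcp_rot: [0.643, 0.766, -0.003, -0.007]
contact_force: [-0.9, 0.6, -0.8]
opening: 0.2
```

```bash
python3 - <<'E'
from h import *
p=ctrl.read_camera("scene");cv2.imwrite("pics/c2.png",cv2.resize(p["frame"][160:340,180:430,::-1],None,fx=3,fy=3,interpolation=3))
E
```

```text
(no output)
```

View pics/c2.png

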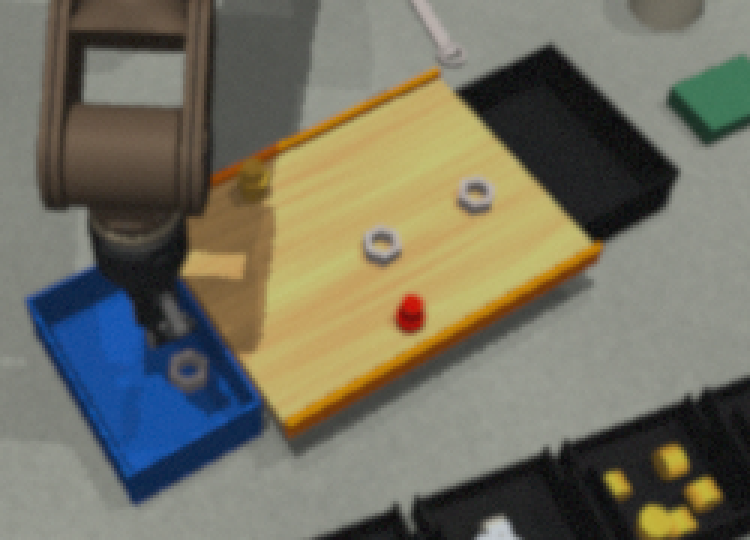

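The first nut is in the blue bin (crop 188, 370), and the other nuts and the fittings haven't moved. Next is the middle nut.

Emit:
servo_tool --pt "0.2 0 0 0.8 0" --pt "0.2 -0.05 0.6 1.3 0" --pt "0.2 -0.13 1.4 1.3 0" --pt "0.2 -0.22 2.35 1.3 0" --pt "0.2 -0.31 3.3 1.3 0" --pt "0.2 -0.4 4.25 1.3 0" --pt "0.2 -0.5 5.2 1.3 0" --pt "0.2 -0.58 6.1 1.3 0" --pt "0.2 -0.65 6.85 1.3 0" --pt "0.2 -0.65 6.85 1.0 0"

```text
time: 5.67
eef_pos: [0.5949, 0.1165, 0.1409]
tcp_rot: [0.64, 0.768, 0.002, -0.0]
contact_force: [0.1, -1.2, 0.1]
opening: 0.197
```

Emit:
servo_tool --pt "0.2 -0.12 -0.09 -0.4 0" --pt "0.2 -0.12 -0.09 -0.8 0" --pt "0.2 -0.12 -0.09 -1.2 0" --pt "0.2 -0.12 -0.09 -1.55 0" --pt "0.2 -0.12 -0.09 -1.68 0" --pt "0.2 -0.12 -0.09 -1.68 0" --pt "0.2 -0.06 -0.42 -1.68 0" --pt "0.2 0.0 -0.74 -1.68 0" --pt "0.2 0.06 -1.07 -1.68 0" --pt "0.2 0.12 -1.4 -1.68 0"

```text
time: 6.5
eef_pos: [0.6008, 0.0587, 0.0748]
tcp_rot: [0.641, 0.768, 0.002, 0.001]
contact_force: [0.5, 1.5, 2.1]
opening: 0.199
```

Emit:
servo_tool --pt "0.2 0.07 -0.36 -0.04 0" --pt "0.2 0.13 -0.72 -0.04 0" --pt "0.2 0.2 -1.08 -0.04 0" --pt "0.2 0.27 -1.44 -0.04 0" --pt "0.2 0.33 -1.8 -0.04 0" --pt "0.2 0.4 -2.16 -0.04 0" --pt "0.2 0.47 -2.52 -0.04 0" --pt "0.2 0.53 -2.88 -0.04 0" --pt "0.2 0.6 -3.24 -0.04 0" --pt "0.2 0.67 -3.6 -0.04 0"

```text
time: 7.33
eef_pos: [0.6277, -0.0867, 0.0732]
tcp_rot: [0.641, 0.768, 0.002, 0.0]
contact_force: [0.3, 0.0, 0.1]
opening: 0.201
```

Emit:
servo_tool --pt "0.2 0.07 -0.36 0 0" --pt "0.2 0.13 -0.72 0 0" --pt "0.2 0.2 -1.08 0 0" --pt "0.2 0.27 -1.44 0 0" --pt "0.2 0.32 -1.75 0 0" --pt "0.2 0.32 -1.75 0 0" --pt "0.2 0.32 -1.75 0.5 0" --pt "0.2 0.32 -1.75 1.2 0" --pt "0.2 0.32 -1.75 1.8 0" --pt "0.2 0.32 -1.75 1.8 0"

```text
time: 8.17
eef_pos: [0.6439, -0.1576, 0.1519]
tcp_rot: [0.64, 0.768, 0.004, 0.006]
contact_force: [0.8, 1.1, 1.3]
opening: 0.198
```

```bash
python3 - <<'E'
from h import *
p=ctrl.read_camera("scene");cv2.imwrite("pics/c3.png",cv2.resize(p["frame"][160:340,180:430,::-1],None,fx=3,fy=3,interpolation=3))
E
```

```text
(no output)
```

View pics/c3.png

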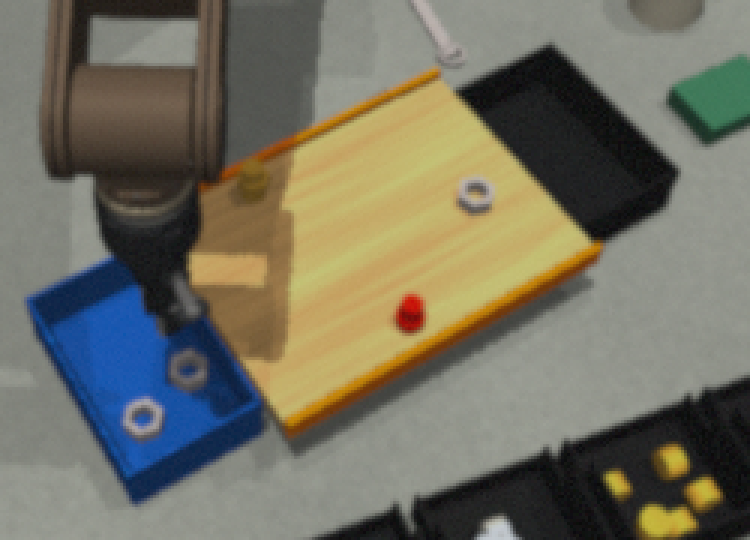

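The second nut is in the bin as well. The last nut is at crop (476, 194), where it started.

Emit:
servo_tool --pt "0.2 -0.15 0.8 0 0" --pt "0.2 -0.34 1.75 0 0" --pt "0.2 -0.54 2.7 0 0" --pt "0.2 -0.74 3.65 0 0" --pt "0.2 -0.93 4.6 0 0" --pt "0.2 -1.12 5.55 0 0" --pt "0.2 -1.31 6.5 0 0" --pt "0.2 -1.5 7.45 0 0" --pt "0.2 -1.68 8.4 0 0" --pt "0.2 -1.85 9.25 0 0"

```text
time: 9.05
eef_pos: [0.5668, 0.2151, 0.1476]
tcp_rot: [0.64, 0.768, 0.002, 0.003]
contact_force: [1.4, 0.1, -0.3]
opening: 0.194
```

Emit:
servo_tool --pt "0.2 0.06 0 -0.5 0" --pt "0.2 0.06 0 -1.0 0" --pt "0.2 0.06 0 -1.4 0" --pt "0.2 0.06 0 -1.75 0" --pt "0.2 0.06 0 -1.85 0" --pt "0.2 0.06 0 -1.85 0" --pt "0.2 0.12 -0.33 -1.85 0" --pt "0.2 0.18 -0.65 -1.85 0" --pt "0.2 0.24 -0.98 -1.85 0" --pt "0.2 0.3 -1.3 -1.85 0"

```text
time: 9.88
eef_pos: [0.5795, 0.1613, 0.0743]
tcp_rot: [0.64, 0.768, 0.003, 0.003]
contact_force: [-0.7, 0.4, 0.1]
opening: 0.202
```

Emit:
servo_tool --pt "0.2 0.07 -0.38 -0.03 0" --pt "0.2 0.14 -0.76 -0.03 0" --pt "0.2 0.21 -1.14 -0.03 0" --pt "0.2 0.28 -1.52 -0.03 0" --pt "0.2 0.35 -1.9 -0.03 0" --pt "0.2 0.42 -2.28 -0.03 0" --pt "0.2 0.49 -2.66 -0.03 0" --pt "0.2 0.56 -3.04 -0.03 0" --pt "0.2 0.63 -3.42 -0.03 0" --pt "0.2 0.7 -3.8 -0.03 0"

```text
time: 10.72
eef_pos: [0.6079, 0.0071, 0.0738]
tcp_rot: [0.641, 0.768, 0.003, 0.004]
contact_force: [-0.2, 1.8, 0.8]
opening: 0.2
```

Emit:
servo_tool --pt "0.2 0.07 -0.38 0 0" --pt "0.2 0.14 -0.76 0 0" --pt "0.2 0.21 -1.14 0 0" --pt "0.2 0.28 -1.52 0 0" --pt "0.2 0.35 -1.9 0 0" --pt "0.2 0.42 -2.28 0 0" --pt "0.2 0.49 -2.66 0 0" --pt "0.2 0.56 -3.04 0 0" --pt "0.2 0.63 -3.42 0 0" --pt "0.2 0.7 -3.8 0 0"

```text
time: 11.55
eef_pos: [0.6361, -0.1465, 0.0736]
tcp_rot: [0.641, 0.768, 0.003, 0.004]
contact_force: [-0.2, 0.1, -0.1]
opening: 0.2
```

Emit:
servo_tool --pt "0.2 0.06 -0.3 0 0" --pt "0.2 0.06 -0.3 0 0" --pt "0.2 0.06 -0.3 0.7 0" --pt "0.2 0.06 -0.3 1.5 0" --pt "0.2 0.0 0.3 2.3 0" --pt "0.2 -0.5 1.1 2.8 0" --pt "0.2 -1.0 1.9 2.8 0" --pt "0.2 -1.5 2.7 2.8 0" --pt "0.2 -2.0 3.5 2.8 0" --pt "0.2 -2.0 3.5 2.8 0"

```text
time: 12.38
eef_pos: [0.5523, -0.0013, 0.1849]
tcp_rot: [0.639, 0.769, 0.003, 0.001]
contact_force: [1.1, 0.1, -0.2]
opening: 0.2
```

```bash
python3 - <<'E'
from h import *
p=ctrl.read_camera("scene");cv2.imwrite("pics/c4.png",cv2.resize(p["frame"][120:340,60:440,::-1],None,fx=2,fy=2,interpolation=3))
for r in ctrl.landmark_of(p,"nut_a_center"): print(r["conf"],r["centre"],ray(p,r["centre"],.012))
print(ctrl.get_state()["eef_pos"])
E
```

```text
0.7 [300.5, 225.2] [ 0.65619416 -0.19642311  0.012     ]
[ 0.55539617 -0.00504772  0.18574274]
```

View pics/c4.png

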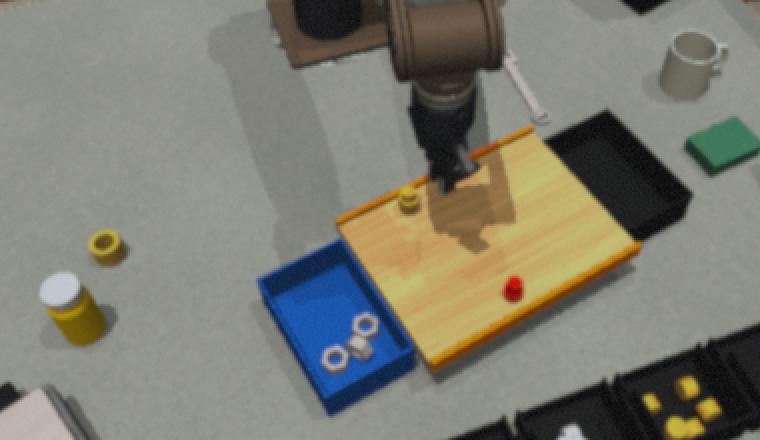

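All three nuts are in the blue bin (crop 366, 324; 360, 347 on edge; 334, 357). The plug and adapter are where they started, and the arm is clear. Handing in.

```bash
python3 -c "
from plant import ctrl
print(ctrl.sign_off())"
```

```text
the job is handed in; nothing more can be done
None
```

I swept the three nuts into the blue bin one at a time, nearest the bin first. The jaws were nearly shut and set across the direction of travel, with the fingertips 1–5 mm above the board, and no nut was gripped or lifted.

I handed the job in at about 12.5 s, and sign-off gave no verdict. The final scene picture shows all three nuts on the bin floor, one of them standing on edge between the other two. By eye, the adapter, plug and the other things in view are where they started. The arm is about 110 mm clear above the board and touches nothing. Measured tool forces after each move stayed within about 3 N.

The network found only one of the three nuts in the final picture, so the count and the fittings' positions rest on my reading of that image. I took no fresh measurements of the fittings or the other table items.

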